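# Hang a tile hanger on the spray-booth shuttle rail

### The job

Take the hanger with the terracotta tile out of the wooden rack, lift its hook over the lip of the shuttle rail and lower it behind the lip onto the carriage. Slide it gently along until the hook drops into the carriage's saddle notch and sits fully home, then let go and leave it hanging straight. Keep the hanger upright throughout and never force it, as the tile chips easily; leave the other things alone.

Things in the scene. Friction and masses are not known exactly. Their poses are not given: they have to be found in the camera images.
- hanger_grip (a point): Centre of the wooden grip on top of the hanger with the tile: 14 mm thick (x), 40 mm wide (y), 42 mm high. Below it (from 21 mm below this point) is the hook's steel crown; the hanger's foot is 209 mm below. Axes of the hanger: x from its tile side to its hook side, y along its width, z up. It starts upright, its foot 30 mm deep in a rack slot 17 mm wide; 0.34 to 0.53 kg
- hanger_tile (a point): Centre of the 100 x 100 x 8 mm terracotta tile, on the front (-x) of the hanger's steel strap (4 mm thick, 40 mm wide; its back face is 8 mm behind this point). 153 mm below the grip's centre. Tile, strap and hook are one rigid piece; pushing it against rail or carriage with more than 25 N chips the tile
- hanger_nose (a point): Middle of the underside of the same hanger's downturned hook nose (same axes): 63 mm below and 18 mm behind (+x) the grip's centre. The nose is 8 mm thick (x), 24 mm wide (y), and reaches 34 mm down from the crown; the gap between nose and strap, which takes the lip, is 12 mm (4 to 16 mm in front of this point)
- rail: Aluminium shuttle rail on two posts, 630 mm long along its y; origin on the bench under the lip's front face, at the middle of the loading place; x from front (the hanger's side) to back, z up. A front sheet, x 0 to 4 mm, z 125 to 215 mm, is drip skirt and lip: the hung strap leans on its front. Behind it a channel, x 4 to 28 mm, with the carriage; then a rear flange, top at z 205 mm
- lip (a point): Middle of the top edge of the rail's anti-jump lip at the loading place (axes of the rail), 215 mm above the bench; the lip is 4 mm thick
- bed (a point): In the rail's channel, at the level of the carriage's flat top (rail x 16, y 0, z 201 mm). The steel carriage, braked, hard, is 179 mm long, 22 mm wide, with one saddle notch across: 29 mm long (y), 10 mm deep (floor z 191 mm), square shoulders. The notch's middle lies anywhere within 30 mm either side of this point along y, not reported: find it by eye or by sliding the hook till it drops in
- rack: Wooden rack, 90 x 300 x 42 mm, fixed; origin under its centre. Two slots along y, centred 70 mm either side of the middle, floor at z 12 mm; one holds the hanger with the tile, the other an empty spare hanger
- spare_grip (a point): Centre of the wooden grip of the empty spare hanger, same build without the tile; to be left in the rack
- ringpot: Small terracotta bottle with a ring on top, 68 mm across, 112 mm high, origin under its centre; leave alone
- beaker: Terracotta beaker, 72 mm across, 85 mm high, origin under its centre; leave alone
- ribbrush: Potter's brush lying on the bench; leave alone
Mind the look-alikes: they are no part of the job. Leave any green or yellow look-alike of the part that bears hanger_grip alone.

How it is judged:
By the outcome, as a careful person would: the job done as asked, in the order asked, and still so for the second after the job is handed in, with the robot touching nothing.
It also fails if it takes over 72 s, if anything falls off the work surface, if the arm or the gripper's body presses on something with over 40 N, if the wrist force passes 120 N, or if a joint passes its speed limit or range.

### The arm

A 7-joint arm with a two-finger parallel gripper is mounted at the origin on the work surface. World frame = base frame: x ahead of the robot, y to its left, z up, the work surface at z = 0. Lengths are in m, angles in rad, forces in N, time in s.
With the tool pointing down it reaches from about 0.425 to 0.925 m from the base axis. Payload 6.8 kg.
Tool frame: the origin (TCP) lies at the very end of the fingers, on their centre line; the grasp point (between the pads) lies 19 mm behind it; z points along the fingers, y is the direction in which the jaws open and shut (so a half turn about z gives the same grasp; the last joint's range is limited). The gripper opens to 85 mm and grips with 20 to 120 N. Pads are 22 mm wide; open, the fingers measure 114 mm over their backs; the gripper's body (76 mm by 85 mm) begins 54 mm behind the grasp point. The pads swing forward as they close: fully open they stand 13 mm farther back than shut.
Start: joints at [-1.267, 0.477, 0.022, 1.555, -0.011, 1.109, -0.083], TCP at [0.27, 0.619, 0.231] pointing down, gripper open.
Joint ranges: [-2.96, 2.96], [-0.34, 2.1], [-1.41, 1.46], [0.24, 2.44], [-1.37, 4.51], [0.17, 1.92], [-2.96, 2.96]. Speed limits (rad/s): [2.39, 2.39, 3.14, 3.14, 3.14, 3.14, 3.14].

### API

Orientations are given as a rotation vector (axis times angle).
In Python, from bench import monitor, viewer, job gives the robot as it stands. The module is installed in compiled form; this text tells all that it offers.
- The arm moves only by the tool drive_tool, never from a script. Its argument "commands" is a list of rows, each an object with "linear": the shift along the tool's x, y, z in m, a list of three; "dr": the turn, a rotation vector about the tool's x, y, z in degrees, a list of three; "jaw": the closure, from 0 (fully open) to 1 (shut). A call has 1 to 8 rows; each row shifts and turns the pose as measured when the row begins, along the tool's axes as they then stand; what a row does not reach is not made up. A row lasts 1/8 s, in which the tool goes at most 62.5 mm and 10.7 degrees, less where a joint would pass 70% of its speed; a pose out of reach is approached as far as the arm can. A call is refused whole if a number of a shift passes 0.0625 or a number of a turn 10.7, either way. A call with a gripper value outside its range is refused whole. The fingers move at their own pace and stop on an object; "force" is the grip in N (left out, the last holds). Time passes only in rows, so rows that do not move let the fingers close. It gives the time, the measured TCP pose, the force and the opening at its end, in the units of the state.
- monitor.get_obs(): the state, without advancing time (a new reading comes with each control period).
- viewer.grab_frame(name): name is "side" or "top" or "wrist"; returns the picture (400x640x3 uint8, red, green, blue); there is no depth.
- viewer.calibration(name): a dict with "K" (3x3 intrinsics, pixels), "R" (3x3) and "t" (3): a world point X has camera coordinates R X + t. Camera axes: x right, y down, z forward; pixel columns grow to the right and rows downward; lengths in m; the calibration is good to about 2 mm. A picture is of the moment at which its call begins: read the wrist's pose just before it. calibration takes no time and is no camera call; for the wrist camera it gives the pose at the moment of the call.
- job.hand_in(): hands the job in, once; it reports no verdict.
The state is a dict: "clock": time; "joints": joint angles; "qvel": joint speeds; "tau": joint torques, N m; "tcp_pos": TCP position; "orientation": TCP orientation; "contact_force": force on the tool from outside, world axes, zero at the start; "moment": the same for the moment, N m; "grip_width": finger opening in m.
Only numpy, scipy, OpenCV 4.12 (cv2) and the standard library are available. Lean on these libraries where they do the work, as an engineer would, in place of code of your own. Each camera call takes 0.05 s, during which the arm holds its last target.

## Working session

There is one attempt and no reset: what is moved stays moved. The work goes in short steps, Python scripts to look and compute and a tool call to move; the robot and the scene stay as the last step left them, time stands still between calls to the robot, and variables do not carry over. Pictures are saved under pics/ and viewed, and the job is handed in when it is done.

Besides the shell and the picture viewer there is one more tool, called after "Call:" as name([rows], argument=value, ...), one row to a line, values as JSON. drive_tool: Moves the arm, as the interface text tells. Its arguments: {"type":"object","properties":{"commands":{"type":"array"},"force":{"type":"number"}},"required":["commands"]}

```bash
mkdir -p pics; cat > h.py <<'E'
import numpy as np, cv2
from bench import monitor, viewer, job
from scipy.spatial.transform import Rotation as Ro
def snap(n,f):
    im=viewer.grab_frame(n); cv2.imwrite('pics/'+f,im[:,:,::-1]); return im
def ray(c,u,v):
    K,R,t=[np.array(c[k]) for k in('K','R','t')]
    d=R.T@np.linalg.solve(K,[u,v,1.]); return -R.T@t,d/np.linalg.norm(d)
def onz(c,u,v,z):
    o,d=ray(c,u,v); return o+d*(z-o[2])/d[2]
def tri(c1,p1,c2,p2):
    o1,d1=ray(c1,*p1);o2,d2=ray(c2,*p2)
    s=np.linalg.lstsq(np.c_[d1,-d2],o2-o1,rcond=None)[0]
    a=o1+s[0]*d1;b=o2+s[1]*d2
    return (a+b)/2,np.linalg.norm(a-b)
def proj(c,X):
    p=np.array(c['K'])@(np.array(c['R'])@np.array(X)+np.array(c['t'])); return p[:2]/p[2]
E
python3 - <<'E'
from h import *
print(monitor.get_obs())
for n in('side','top','wrist'):
    c=viewer.calibration(n); print(n,c); snap(n,n+'0.png')
E
```

```text
{'clock': 0.0, 'joints': array([-1.26713011,  0.47779234,  0.02233537,  1.55645837, -0.01151388,
        1.10928379, -0.08309538]), 'qvel': array([ 5.25883041e-04, -1.22533291e-03,  9.23769445e-04, -2.49302672e-03,
        2.56956346e-05, -1.52178178e-03,  1.14577026e-03]), 'tau': array([ 4.38760353e-04, -5.96462774e+01,  1.60771586e+00, -2.81196088e+01,
        1.22860784e-02,  9.46197251e-03,  1.92428217e-05]), 'tcp_pos': array([0.26992502, 0.61803515, 0.2303279 ]), 'orientation': array([-6.42152646e-01, -3.07500432e+00,  2.82136358e-03]), 'contact_force': array([ 0.16595612, -0.36055187,  0.1670482 ]), 'moment': array([0.01485049, 0.01071579, 0.02484946]), 'grip_width': 0.0853864546797433}
side {'K': array([[386.89050474,   0.        , 323.42394207],
       [  0.        , 386.89050474, 200.91686239],
       [  0.        ,   0.        ,   1.        ]]), 'R': array([[ 0.96252503, -0.27080047,  0.01458325],
       [-0.18985516, -0.71126282, -0.67680146],
       [ 0.19365067,  0.64866964, -0.73602113]]), 't': array([-0.55977237,  0.11791036,  1.02722857])}
top {'K': array([[425.13498152,   0.        , 328.46403774],
       [  0.        , 425.13498152, 194.42579054],
       [  0.        ,   0.        ,   1.        ]]), 'R': array([[-0.02243599, -0.99972058,  0.0074422 ],
       [-0.98540757,  0.02085722, -0.16892867],
       [ 0.16872625, -0.01112369, -0.98560018]]), 't': array([-0.1145218 ,  0.57614101,  1.30298461])}
wrist {'K': array([[310.60939775,   0.        , 318.76329746],
       [  0.        , 310.60939775, 197.52154571],
       [  0.        ,   0.        ,   1.        ]]), 'R': array([[ 0.39944406,  0.91675637, -0.00148536],
       [ 0.86621759, -0.37689205,  0.32805407],
       [ 0.30018584, -0.13232589, -0.94465778]]), 't': array([-0.6736726 , -0.04215066,  0.38199561])}
```

View pics/side0.png

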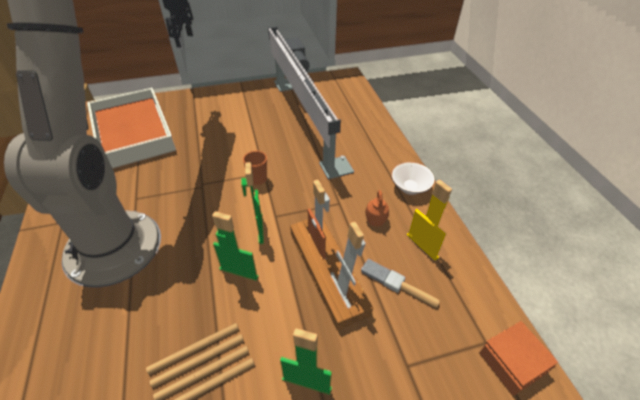

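View pics/top0.png

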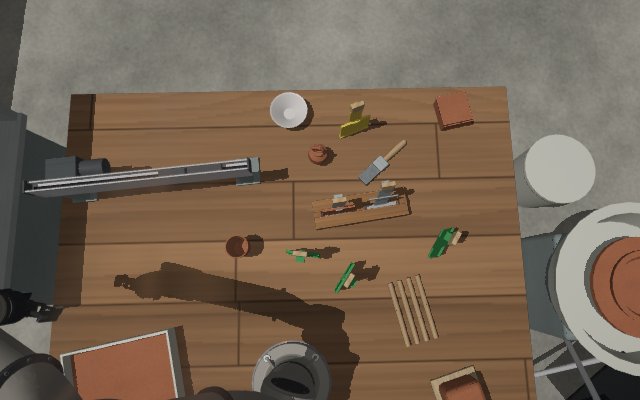

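View pics/wrist0.png

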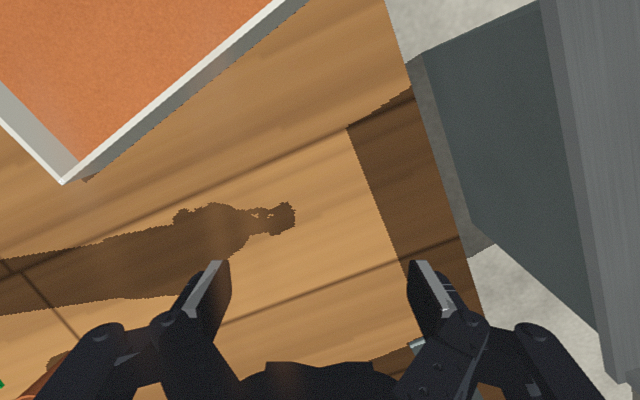

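```bash
python3 - <<'E'
import cv2,numpy as np
s=cv2.imread('pics/side0.png');t=cv2.imread('pics/top0.png')
a=cv2.resize(s[165:335,280:400],None,fx=3.5,fy=3.5,interpolation=cv2.INTER_CUBIC)
cv2.imwrite('pics/c1.png',a)
b=cv2.resize(t[170:235,300:420],None,fx=6,fy=6,interpolation=cv2.INTER_CUBIC)
cv2.imwrite('pics/c2.png',b)
c=cv2.resize(t[140:210,10:270],None,fx=3,fy=3,interpolation=cv2.INTER_CUBIC)
cv2.imwrite('pics/c3.png',c)
c=cv2.resize(s[20:190,255:365],None,fx=3.5,fy=3.5,interpolation=cv2.INTER_CUBIC)
cv2.imwrite('pics/c4.png',c)
E
```

```text
(no output)
```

View pics/c1.png

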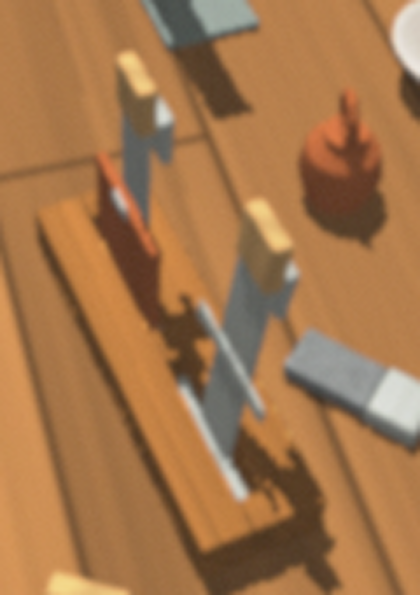

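View pics/c2.png

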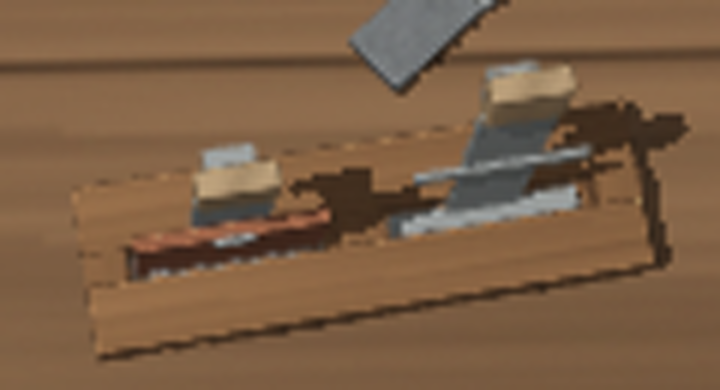

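View pics/c3.png

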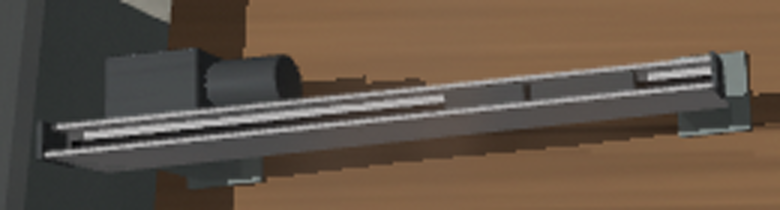

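View pics/c4.png

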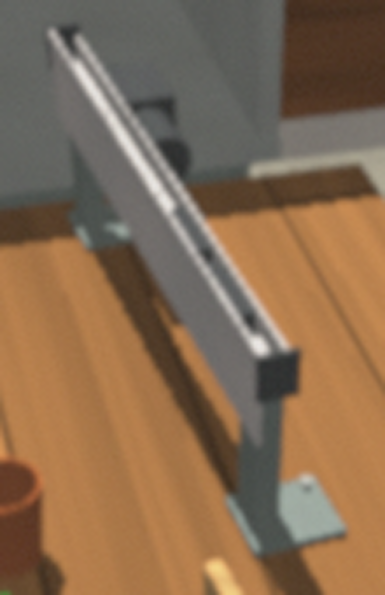

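```bash
python3 - <<'E'
from h import *
c=viewer.calibration('top');s=viewer.calibration('side')
C2=lambda x,y:(300+x/6-.4,170+y/6-.4); C3=lambda x,y:(10+x/3-.3,140+y/3-.3)
C1=lambda x,y:(280+x/3.5-.4,165+y/3.5-.4)
print('grip',onz(c,*C2(237,177),.242),'spare',onz(c,*C2(531,82),.242))
print(tri(c,C2(237,177),s,C1(136,75)),tri(c,C2(531,82),s,C1(268,228)))
L=[onz(c,*C3(*p),.215) for p in((50,153),(712,85))]
print('lip ends',L,np.linalg.norm(L[1]-L[0]),np.degrees(np.arctan2(*(L[0]-L[1])[[0,1]])))
R=[onz(c,*C2(*p),.042) for p in((93,290),(660,205),(75,190),(98,355))]
print(R, np.linalg.norm(R[1]-R[0]),np.degrees(np.arctan2(*(R[0]-R[1])[[0,1]])))
for x in(443,527,635): print(onz(c,*C3(x,100-(x-443)*.1),.201))
o=monitor.get_obs();print(Ro.from_rotvec(o['orientation']).as_matrix().round(3))
w=viewer.calibration('wrist');cen=-np.array(w['R']).T@w['t']
M=Ro.from_rotvec(o['orientation']).as_matrix()
print('cam in tool',M.T@(cen-o['tcp_pos']),(np.array(w['R'])@M).round(3))
E
```

```text
grip [ 0.52704994 -0.15348678  0.242     ] spare [ 0.56806782 -0.28876114  0.242     ]
(array([ 0.52560893, -0.15341653,  0.23731284]), np.float64(0.004345424330266958)) (array([ 0.5672009 , -0.28949212,  0.2345748 ]), np.float64(0.004601595677753474))
lip ends [array([0.5733968, 0.7128386, 0.215    ]), array([0.62528802, 0.1020549 , 0.215     ])] 0.6129840336765425 -4.856097464736772
[array([ 0.50013478, -0.08311393,  0.042     ]), array([ 0.53906306, -0.385359  ,  0.042     ]), array([ 0.55375642, -0.07446552,  0.042     ]), array([ 0.46573543, -0.08515326,  0.042     ])] 0.3047416803869142 -7.339125825205297
[0.61935171 0.35829447 0.201     ]
[0.62585235 0.27940214 0.201     ]
[0.63424168 0.1775886  0.201     ]
[[-0.916  0.4   -0.   ]
 [ 0.4    0.916 -0.001]
 [-0.    -0.001 -1.   ]]
cam in tool [ 0.08607289 -0.00055737 -0.14325714] [[ 0.001  1.    -0.   ]
 [-0.945  0.001 -0.328]
 [-0.328  0.     0.945]]
```

```bash
cat >> h.py <<'E'
def Rt(yaw):
    c,s=np.cos(np.radians(yaw)),np.sin(np.radians(yaw))
    return np.array([[-s,c,0],[c,s,0],[0,0,-1.]])   # cols: x,y,z ; y=(c,s), x=(-s,c)
def plan(wps,yaw,step=.05,ang=8):
    """wps world tcp waypoints; yaw = heading of jaw axis; prints rows in tool axes"""
    o=monitor.get_obs();p=np.array(o['tcp_pos']);M=Ro.from_rotvec(o['orientation'])
    T=Ro.from_matrix(Rt(yaw)); seg=[p]+[np.array(w) for w in wps]
    pts=[]
    for a,b in zip(seg[:-1],seg[1:]):
        n=max(1,int(np.ceil(np.linalg.norm(b-a)/step)))
        pts+=[a+(b-a)*(i+1)/n for i in range(n)]
    rv=(M.inv()*T).as_rotvec(); n=len(pts); na=int(np.ceil(np.degrees(np.linalg.norm(rv))/ang)) or 1
    while len(pts)<na: pts.append(pts[-1])
    n=len(pts);cur=p
    for i,q in enumerate(pts):
        Mi=M*Ro.from_rotvec(rv*i/n); d=Mi.inv().apply(q-cur); cur=q
        print(i,d.round(4).tolist(),np.degrees(rv/n).round(2).tolist())
def st():
    o=monitor.get_obs();M=Ro.from_rotvec(o['orientation']).as_matrix()
    print('t',round(o['clock'],2),'tcp',o['tcp_pos'].round(4),'yaw',np.degrees(np.arctan2(M[1,1],M[0,1])).round(2),'z',M[:,2].round(4),'F',o['contact_force'].round(2),'M',o['moment'].round(2),'w',round(o['grip_width'],4),'J',np.round(o['joints'],2))
    return o
E
python3 -c "
from h import *
plan([(.42,.45,.38),(.55,.1,.38),(.526,-.19,.38)],7.3)"
```

```text
0 [-0.0341, -0.0157, -0.0249] [-0.0, 0.0, 2.96]
1 [-0.0349, -0.0139, -0.0249] [-0.0, 0.0, 2.96]
2 [-0.0356, -0.0121, -0.0249] [-0.0, 0.0, 2.96]
3 [-0.0361, -0.0103, -0.0249] [-0.0, 0.0, 2.96]
4 [-0.0366, -0.0084, -0.0249] [-0.0, 0.0, 2.96]
5 [-0.037, -0.0065, -0.0249] [-0.0, 0.0, 2.96]
6 [-0.0411, -0.0221, 0.0] [-0.0, 0.0, 2.96]
7 [-0.0422, -0.02, 0.0] [-0.0, 0.0, 2.96]
8 [-0.0432, -0.0178, 0.0] [-0.0, 0.0, 2.96]
9 [-0.044, -0.0155, 0.0] [-0.0, 0.0, 2.96]
10 [-0.0448, -0.0132, 0.0] [-0.0, 0.0, 2.96]
11 [-0.0454, -0.0109, 0.0] [-0.0, 0.0, 2.96]
12 [-0.0459, -0.0086, 0.0] [-0.0, 0.0, 2.96]
13 [-0.0463, -0.0062, 0.0] [-0.0, 0.0, 2.96]
14 [-0.0421, -0.0241, 0.0] [-0.0, 0.0, 2.96]
15 [-0.0433, -0.0219, 0.0] [-0.0, 0.0, 2.96]
16 [-0.0444, -0.0196, 0.0] [-0.0, 0.0, 2.96]
17 [-0.0453, -0.0173, 0.0] [-0.0, 0.0, 2.96]
18 [-0.0461, -0.0149, 0.0] [-0.0, 0.0, 2.96]
19 [-0.0468, -0.0125, 0.0] [-0.0, 0.0, 2.96]
```

Look-alike candidates are listed here by top-view and side-view pixel:

| Object | Top | Side | Verdict |
|---|---|---|---|
| Rack hanger with terracotta tile | (339,199) | (319,187) | Target |
| Spare in rack, no tile | (388,184) | (356,230) | Leave |
| Green hangers | (300,254), (346,277), (443,242) | n/a | Leave |
| Yellow hanger | (355,120) | n/a | Leave |

The close crops confirm the target: a wooden grip above a terracotta tile, in the left rack slot.

Call:
drive_tool([
  {"linear": [-0.034,-0.016,-0.025],"dr": [0,0,3],"jaw": 0},
  {"linear": [-0.035,-0.014,-0.025],"dr": [0,0,3],"jaw": 0},
  {"linear": [-0.036,-0.012,-0.025],"dr": [0,0,3],"jaw": 0},
  {"linear": [-0.036,-0.01,-0.025],"dr": [0,0,3],"jaw": 0},
  {"linear": [-0.037,-0.008,-0.025],"dr": [0,0,3],"jaw": 0},
  {"linear": [-0.037,-0.007,-0.025],"dr": [0,0,3],"jaw": 0},
  {"linear": [-0.041,-0.022,0],"dr": [0,0,3],"jaw": 0},
  {"linear": [-0.042,-0.02,0],"dr": [0,0,3],"jaw": 0},
])

```text
clock: 1.15
tcp_pos: [0.4533, 0.3564, 0.3821]
orientation: [-1.275, -2.87, 0.011]
contact_force: [0.6, -0.9, 0.0]
grip_width: 0.0853
```

```bash
python3 -c "
from h import *
st()
plan([(.545,.19,.36)],5)"
```

```text
t 1.15 tcp [0.4533 0.3564 0.3821] yaw 42.11 z [-0.0041 -0.0061 -1.    ] F [ 0.61 -0.86  0.01] M [ 0.   -0.07  0.02] w 0.0853 J [-0.96  0.21  0.22  1.6  -0.05  1.34  0.  ]
0 [-0.0462, -0.0108, 0.0057] [-0.07, 0.05, 7.42]
1 [-0.0473, -0.0048, 0.0056] [-0.07, 0.05, 7.42]
2 [-0.0475, 0.0014, 0.0056] [-0.07, 0.05, 7.42]
3 [-0.0469, 0.0075, 0.0056] [-0.07, 0.05, 7.42]
4 [0.0, 0.0, 0.0] [-0.07, 0.05, 7.42]
```

Call:
drive_tool([
  {"linear": [-0.046,-0.011,0.006],"dr": [0,0,7.4],"jaw": 0},
  {"linear": [-0.047,-0.005,0.006],"dr": [0,0,7.4],"jaw": 0},
  {"linear": [-0.047,0.001,0.006],"dr": [0,0,7.4],"jaw": 0},
  {"linear": [-0.047,0.008,0.005],"dr": [0,0,7.4],"jaw": 0},
  {"linear": [0,0,0],"dr": [0,0,7.4],"jaw": 0},
  {"linear": [0,0,0],"dr": [0,0,0],"jaw": 0},
])

```text
clock: 1.9
tcp_pos: [0.5463, 0.1787, 0.3586]
orientation: [2.151, 2.288, -0.013]
contact_force: [-0.5, 0.4, -0.6]
grip_width: 0.085
```

```bash
python3 -c "
from h import *
import pickle
st()
pickle.dump(viewer.calibration('wrist'),open('w1.pkl','wb'))
snap('wrist','w1.png')
plan([(.526,-.02,.38),(.526,-.19,.38)],7.3)"
```

```text
t 1.9 tcp [0.5463 0.1787 0.3586] yaw 3.53 z [-0.0047 -0.0071 -1.    ] F [-0.46  0.45 -0.64] M [0.03 0.02 0.03] w 0.085 J [-0.77  0.23  0.42  1.65 -0.09  1.29 -0.27]
0 [-0.0393, -0.0066, -0.004] [-0.03, 0.05, -0.41]
1 [-0.0393, -0.0069, -0.004] [-0.03, 0.05, -0.41]
2 [-0.0392, -0.0071, -0.004] [-0.03, 0.05, -0.41]
3 [-0.0392, -0.0074, -0.0041] [-0.03, 0.05, -0.41]
4 [-0.0391, -0.0077, -0.0041] [-0.03, 0.05, -0.41]
5 [-0.0423, -0.0042, 0.0001] [-0.03, 0.05, -0.41]
6 [-0.0423, -0.0045, 0.0001] [-0.03, 0.05, -0.41]
7 [-0.0422, -0.0048, 0.0001] [-0.03, 0.05, -0.41]
8 [-0.0422, -0.0051, 0.0] [-0.03, 0.05, -0.41]
```

View pics/w1.png

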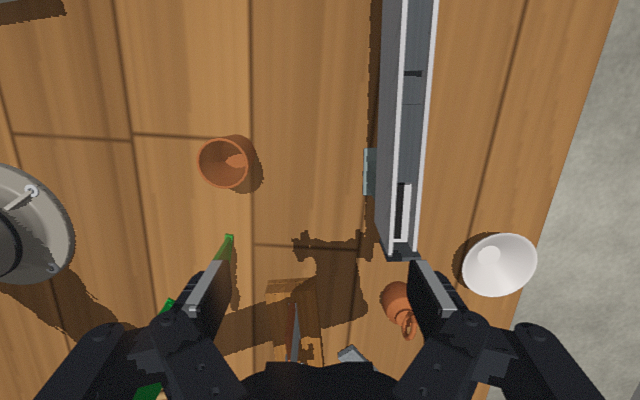

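```bash
python3 - <<'E'
import cv2
s=cv2.imread('pics/w1.png')
cv2.imwrite('pics/w1c.png',cv2.resize(s[0:150,365:455],None,fx=4,fy=4,interpolation=cv2.INTER_CUBIC))
cv2.imwrite('pics/w1d.png',cv2.resize(s[140:280,355:455],None,fx=4,fy=4,interpolation=cv2.INTER_CUBIC))
E
```

```text
(no output)
```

View pics/w1c.png

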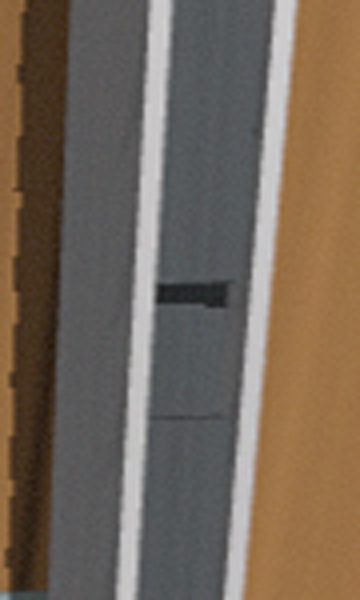

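View pics/w1d.png

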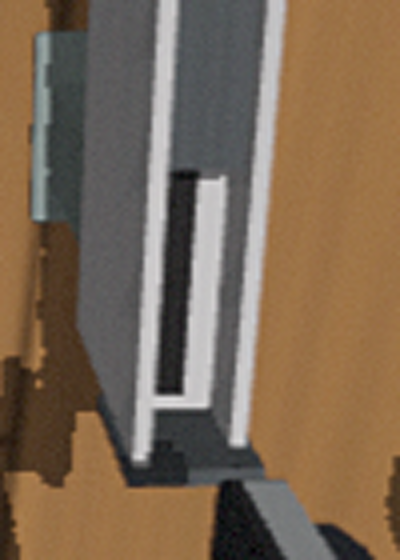

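```bash
python3 - <<'E'
from h import *
import pickle
w=pickle.load(open('w1.pkl','rb'))
C=lambda x,y:(365+x/4-.375,y/4-.375)
D=lambda x,y:(355+x/4-.375,140+y/4-.375)
a=onz(w,*C(190,282),.201);b=onz(w,*C(187,417),.201);print('notch',a,b,a-b,(a+b)/2)
# lip: front edge and back edge of lip top at z .215
f=[onz(w,*C(147,8),.215),onz(w,*C(115,590),.215),onz(w,*D(132,455),.215)]
k=[onz(w,*C(172,8),.215),onz(w,*C(137,590),.215),onz(w,*D(152,455),.215)]
print('front',f);print('back',k)
r=[onz(w,*C(275,8),.205),onz(w,*C(223,590),.205),onz(w,*D(232,440),.205)]
print('flange',r)
for q in(f,k,r): d=q[0]-q[2]; print(np.degrees(np.arctan2(-d[0],d[1])))
print('carr end',onz(w,*D(190,172),.201))
E
```

```text
notch [0.6210852  0.28385054 0.201     ] [0.62510174 0.25512528 0.201     ] [-0.00401653  0.02872526  0.        ] [0.62309347 0.26948791 0.201     ]
front [array([0.60053675, 0.33262467, 0.215     ]), array([0.61079539, 0.21654575, 0.215     ]), array([0.62068502, 0.10572986, 0.215     ])]
back [array([0.60550741, 0.33292946, 0.215     ]), array([0.61585637, 0.21686839, 0.215     ]), array([0.62588171, 0.10607322, 0.215     ])]
flange [array([0.62896275, 0.33662232, 0.205     ]), array([0.63895424, 0.21651265, 0.205     ]), array([0.64962116, 0.10649038, 0.205     ])]
5.074557177539085
5.132049267058087
5.129558216004891
carr end [0.62813389 0.1791477  0.201     ]
```

Call:
drive_tool([
  {"linear": [-0.042,-0.007,-0.004],"dr": [0,0,-0.5],"jaw": 0},
  {"linear": [-0.042,-0.007,-0.004],"dr": [0,0,-0.5],"jaw": 0},
  {"linear": [-0.042,-0.007,-0.004],"dr": [0,0,-0.5],"jaw": 0},
  {"linear": [-0.042,-0.007,-0.004],"dr": [0,0,-0.5],"jaw": 0},
  {"linear": [-0.042,-0.006,-0.004],"dr": [0,0,-0.5],"jaw": 0},
  {"linear": [-0.042,-0.005,0],"dr": [0,0,-0.5],"jaw": 0},
  {"linear": [-0.042,-0.005,0],"dr": [0,0,-0.5],"jaw": 0},
  {"linear": [-0.042,-0.005,0],"dr": [0,0,-0.5],"jaw": 0},
])

```text
clock: 2.95
tcp_pos: [0.535, -0.159, 0.3816]
orientation: [2.012, 2.412, -0.011]
contact_force: [-0.0, -0.2, -0.0]
grip_width: 0.0855
```

Call:
drive_tool([
  {"linear": [-0.03,0,0],"dr": [0,0,0],"jaw": 0},
  {"linear": [0,0,0],"dr": [0,0,0],"jaw": 0},
])

```text
clock: 3.2
tcp_pos: [0.5399, -0.1917, 0.382]
orientation: [2.009, 2.413, -0.012]
contact_force: [-0.2, -0.9, 0.4]
grip_width: 0.0856
```

```bash
python3 -c "
from h import *
import pickle
st()
pickle.dump(viewer.calibration('wrist'),open('w2.pkl','wb'))
snap('wrist','w2.png')"
```

```text
t 3.2 tcp [ 0.5399 -0.1917  0.382 ] yaw 10.46 z [-0.0035 -0.0068 -1.    ] F [-0.16 -0.95  0.37] M [ 0.05 -0.04 -0.03] w 0.0856 J [-0.3   0.22  0.65  1.63 -0.13  1.34  0.55]
```

View pics/w2.png

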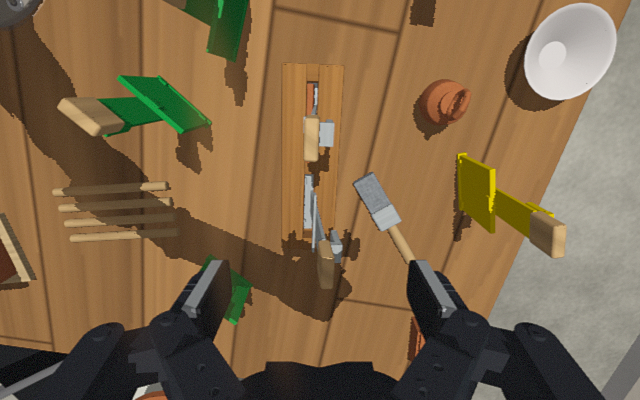

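```bash
python3 - <<'E'
import cv2
s=cv2.imread('pics/w2.png')
cv2.imwrite('pics/w2c.png',cv2.resize(s[60:180,270:350],None,fx=5,fy=5,interpolation=cv2.INTER_CUBIC))
E
```

```text
(no output)
```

View pics/w2c.png

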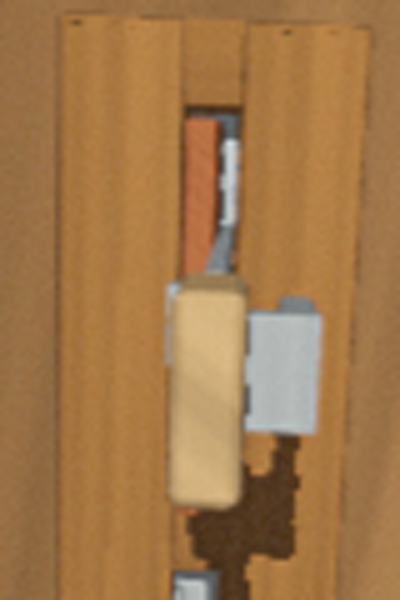

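```bash
python3 - <<'E'
from h import *
import pickle
w=pickle.load(open('w2.pkl','rb'))
C=lambda x,y:(270+x/5-.4,60+y/5-.4)
q=[onz(w,*C(*p),.242) for p in((176,292),(246,294),(243,505),(170,502))]
for p in q: print(p)
print('mean',np.mean(q,0),'thick',np.linalg.norm(q[0]-q[1]),np.linalg.norm(q[2]-q[3]),'len',np.linalg.norm(q[0]-q[3]))
for a,b in((0,3),(1,2)): d=q[a]-q[b]; print('yaw',np.degrees(np.arctan2(-d[0],d[1])))
e=[onz(w,*C(*p),.042) for p in((62,15),(58,590),(370,28),(338,590))]
for a,b in((0,1),(2,3)): d=e[a]-e[b]; print('rack yaw',np.degrees(np.arctan2(-d[0],d[1])), e[a],e[b])
g=np.mean(q,0); plan([(g[0],g[1],.33)],7.8,.03)
E
```

```text
[ 0.51470002 -0.13482723  0.242     ]
[ 0.52695438 -0.13289806  0.242     ]
[ 0.53335228 -0.17042088  0.242     ]
[ 0.51995257 -0.1723481   0.242     ]
mean [ 0.52373981 -0.15262357  0.242     ] thick 0.012405281626783927 0.01353759835567728 len 0.037886735354019506
yaw 7.9690499405312085
yaw 9.676277932244005
rack yaw 7.813258580702582 [ 0.46335841 -0.08433455  0.042     ] [ 0.48657485 -0.25352744  0.042     ]
rack yaw 8.503450833858693 [ 0.55064926 -0.07165388  0.042     ] [ 0.57535793 -0.23691537  0.042     ]
0 [0.0134, -0.003, 0.0173] [-0.08, 0.1, 0.92]
1 [0.0133, -0.0032, 0.0173] [-0.08, 0.1, 0.92]
2 [0.0132, -0.0035, 0.0173] [-0.08, 0.1, 0.92]
```

```bash
python3 - <<'E'
from h import *
c=viewer.calibration('top')
for p in((302,252),(318,254),(352,270),(346,275)): print(onz(c,*p,.2))
plan([(.5243,-.1525,.33),(.5243,-.1525,.26)],8.2,.03)
E
```

```text
[ 0.38829492 -0.04880826  0.2       ]
[ 0.381854  -0.0927962  0.2      ]
[ 0.33636371 -0.1851096   0.2       ]
[ 0.32328005 -0.16827529  0.2       ]
0 [0.0134, -0.0028, 0.0173] [-0.04, 0.05, 0.39]
1 [0.0133, -0.0029, 0.0173] [-0.04, 0.05, 0.39]
2 [0.0133, -0.003, 0.0173] [-0.04, 0.05, 0.39]
3 [0.0001, 0.0001, 0.0233] [-0.04, 0.05, 0.39]
4 [0.0, 0.0, 0.0233] [-0.04, 0.05, 0.39]
5 [0.0, 0.0, 0.0233] [-0.04, 0.05, 0.39]
```

Call:
drive_tool([
  {"linear": [0.0134,-0.003,0.017],"dr": [-0.1,0.1,0.7],"jaw": 0.3},
  {"linear": [0.0134,-0.003,0.017],"dr": [-0.1,0.1,0.7],"jaw": 0.3},
  {"linear": [0.0134,-0.003,0.017],"dr": [-0.1,0.1,0.7],"jaw": 0.3},
  {"linear": [0,0,0.022],"dr": [0,0.1,0.2],"jaw": 0.3},
  {"linear": [0,0,0.022],"dr": [0,0,0],"jaw": 0.3},
  {"linear": [0,0,0.015],"dr": [0,0,0],"jaw": 0.3},
  {"linear": [0,0,0],"dr": [0,0,0],"jaw": 0.3},
])

```text
clock: 4.12
tcp_pos: [0.5255, -0.1361, 0.2687]
orientation: [-2.019, -2.401, -0.011]
contact_force: [0.4, -0.4, 0.4]
grip_width: 0.0597
```

```bash
python3 -c "
from h import *
import pickle
st()
pickle.dump(viewer.calibration('wrist'),open('w3.pkl','wb'))
snap('wrist','w3.png')
plan([(.5243,-.1525,.204)],8.2,.015)"
```

```text
t 4.12 tcp [ 0.5255 -0.1361  0.2687] yaw 9.86 z [ 0.0012  0.008  -1.    ] F [ 0.37 -0.38  0.36] M [0.03 0.   0.03] w 0.0597 J [-0.36  0.25  0.6   1.86 -0.17  1.08  0.48]
0 [-0.0032, -0.0009, 0.0131] [0.04, -0.09, 0.33]
1 [-0.0032, -0.0009, 0.0131] [0.04, -0.09, 0.33]
2 [-0.0032, -0.0009, 0.0131] [0.04, -0.09, 0.33]
3 [-0.0032, -0.0009, 0.0131] [0.04, -0.09, 0.33]
4 [-0.0032, -0.0008, 0.0131] [0.04, -0.09, 0.33]
```

View pics/w3.png

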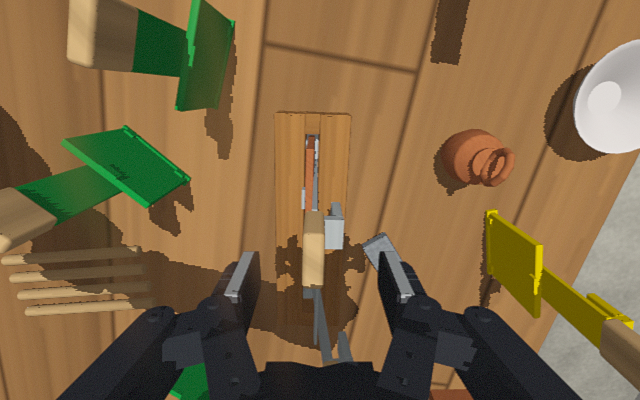

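```bash
python3 - <<'E'
import cv2
s=cv2.imread('pics/w3.png')
cv2.imwrite('pics/w3c.png',cv2.resize(s[190:310,270:370],None,fx=5,fy=5,interpolation=cv2.INTER_CUBIC))
E
```

```text
(no output)
```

View pics/w3c.png

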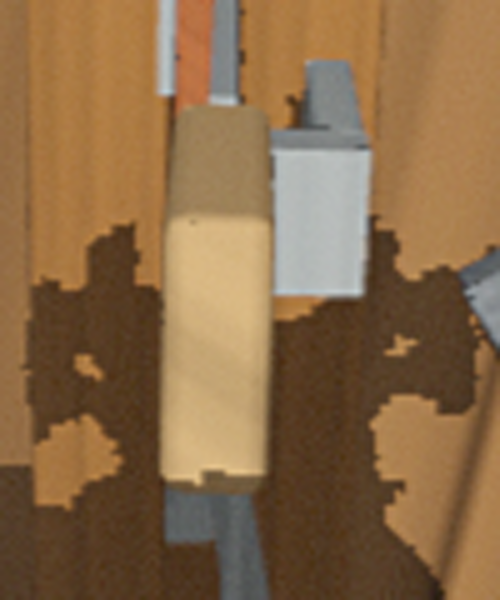

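```bash
python3 - <<'E'
from h import *
import pickle
w=pickle.load(open('w3.pkl','rb'))
C=lambda x,y:(270+x/5-.4,190+y/5-.4)
q=[onz(w,*C(*p),.242) for p in((164,216),(272,216),(267,483),(161,477))]
print(np.array(q).round(4))
print('mean',np.mean(q,0),'thick',np.linalg.norm(q[0]-q[1]),np.linalg.norm(q[2]-q[3]),'len',np.linalg.norm(q[0]-q[3]))
for a,b in((0,3),(1,2)): d=q[a]-q[b]; print('yaw',np.degrees(np.arctan2(-d[0],d[1])))
g=np.mean(q,0);plan([(g[0],g[1],.204)],8.6,.015)
E
```

```text
[[ 0.5139 -0.1344  0.242 ]
 [ 0.5268 -0.1321  0.242 ]
 [ 0.5328 -0.1693  0.242 ]
 [ 0.5193 -0.1707  0.242 ]]
mean [ 0.52320501 -0.15162355  0.242     ] thick 0.013026622627026111 0.013625035248307878 len 0.03675880980402643
yaw 8.349195397402003
yaw 9.250271861297541
0 [-0.003, -0.0011, 0.0131] [0.04, -0.09, 0.25]
1 [-0.003, -0.0011, 0.0131] [0.04, -0.09, 0.25]
2 [-0.003, -0.0011, 0.0131] [0.04, -0.09, 0.25]
3 [-0.003, -0.0011, 0.0131] [0.04, -0.09, 0.25]
4 [-0.003, -0.001, 0.0131] [0.04, -0.09, 0.25]
```

Call:
drive_tool([
  {"linear": [-0.008,-0.003,0.0],"dr": [0.1,-0.2,0.6],"jaw": 0.3},
  {"linear": [-0.005,-0.002,0.0],"dr": [0.1,-0.2,0.5],"jaw": 0.3},
  {"linear": [0,0,0],"dr": [0,0,0],"jaw": 0.3},
  {"linear": [0,0,0],"dr": [0,0,0],"jaw": 0.3},
])

```text
clock: 4.68
tcp_pos: [0.5243, -0.1519, 0.2717]
orientation: [2.046, 2.38, 0.004]
contact_force: [-0.4, -0.1, 0.3]
grip_width: 0.0597
```

```bash
python3 -c "
from h import *
st();plan([(.5235,-.152,.204)],8.6,.015)"
```

```text
t 4.67 tcp [ 0.5243 -0.1519  0.2717] yaw 8.64 z [ 4.1e-03 -5.0e-04 -1.0e+00] F [-0.37 -0.07  0.34] M [ 0.    0.03 -0.01] w 0.0597 J [-0.34  0.25  0.62  1.85 -0.16  1.09  0.48]
0 [0.0, -0.0002, 0.0135] [0.05, 0.01, 0.01]
1 [0.0, -0.0002, 0.0135] [0.05, 0.01, 0.01]
2 [0.0, -0.0002, 0.0135] [0.05, 0.01, 0.01]
3 [0.0, -0.0002, 0.0135] [0.05, 0.01, 0.01]
4 [0.0, -0.0002, 0.0135] [0.05, 0.01, 0.01]
```

Call:
drive_tool([
  {"linear": [0,0,0.013],"dr": [0.2,0,0],"jaw": 0.3},
  {"linear": [0,0,0.013],"dr": [0,0,0],"jaw": 0.3},
  {"linear": [0,0,0.013],"dr": [0,0,0],"jaw": 0.3},
  {"linear": [0,0,0.01],"dr": [0,0,0],"jaw": 0.3},
  {"linear": [0,0,0.006],"dr": [0,0,0],"jaw": 0.3},
  {"linear": [0,0,0],"dr": [0,0,0],"jaw": 0.3},
  {"linear": [0,0,0],"dr": [0,0,0],"jaw": 0.3},
])

```text
clock: 5.55
tcp_pos: [0.5238, -0.1514, 0.2117]
orientation: [-2.047, -2.382, 0.003]
contact_force: [-0.6, 0.5, -0.6]
grip_width: 0.0596
```

```bash
python3 -c "
from h import *
st();plan([(.5235,-.152,.204)],8.6,.015)"
```

```text
t 5.55 tcp [ 0.5238 -0.1514  0.2117] yaw 8.67 z [-1.7e-03 -9.0e-04 -1.0e+00] F [-0.55  0.52 -0.6 ] M [ 0.03 -0.04  0.03] w 0.0596 J [-0.31  0.32  0.59  1.92 -0.21  0.97  0.53]
0 [-0.0005, -0.0004, 0.0077] [-0.11, 0.04, 0.07]
```

Call:
drive_tool([
  {"linear": [0,0,0.006],"dr": [0,0,0],"jaw": 0.3},
  {"linear": [0,0,0.001],"dr": [0,0,0],"jaw": 0.3},
  {"linear": [0,0,0],"dr": [0,0,0],"jaw": 0.6},
  {"linear": [0,0,0],"dr": [0,0,0],"jaw": 0.7},
  {"linear": [0,0,0],"dr": [0,0,0],"jaw": 0.8},
  {"linear": [0,0,0],"dr": [0,0,0],"jaw": 0.9},
  {"linear": [0,0,0],"dr": [0,0,0],"jaw": 1},
  {"linear": [0,0,0],"dr": [0,0,0],"jaw": 1},
], force=45)

```text
clock: 6.55
tcp_pos: [0.5246, -0.1515, 0.2052]
orientation: [2.046, 2.382, -0.001]
contact_force: [1.1, 0.8, -0.4]
grip_width: 0.0136
```

```bash
python3 -c "
from h import *
st();snap('wrist','w4.png');snap('side','s4.png')"
```

```text
t 6.55 tcp [ 0.5246 -0.1515  0.2052] yaw 8.67 z [ 5.e-04 -9.e-04 -1.e+00] F [ 1.13  0.79 -0.37] M [ 0.01 -0.07 -0.07] w 0.0136 J [-0.31  0.33  0.59  1.92 -0.22  0.95  0.54]
```

View pics/w4.png

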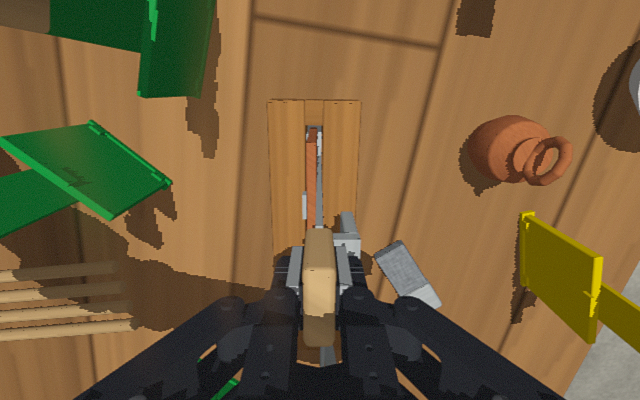

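Gripped: opening is 13.6 mm, and w4 shows the pads on both faces of the grip at (318,285). Lifting now.

Call:
drive_tool([
  {"linear": [0,0,-0.004],"dr": [0,0,0],"jaw": 1},
  {"linear": [0,0,-0.008],"dr": [0,0,0],"jaw": 1},
  {"linear": [0,0,-0.01],"dr": [0,0,0],"jaw": 1},
  {"linear": [0,0,-0.01],"dr": [0,0,0],"jaw": 1},
  {"linear": [0,0,-0.006],"dr": [0,0,0],"jaw": 1},
  {"linear": [0,0,0],"dr": [0,0,0],"jaw": 1},
])

```text
clock: 7.4
tcp_pos: [0.5235, -0.1511, 0.2451]
orientation: [-2.046, -2.382, 0.002]
contact_force: [0.2, -0.3, -4.9]
grip_width: 0.0133
```

```bash
python3 -c "
from h import *
st();plan([(.5238,-.152,.33)],8.67,.02);plan([(.5238,-.152,.33),(.547,.23,.33)],5.1,.03)"
```

```text
t 7.4 tcp [ 0.5235 -0.1511  0.2451] yaw 8.67 z [-1.7e-03 -5.0e-04 -1.0e+00] F [ 0.19 -0.3  -4.88] M [-0.04  0.01  0.04] w 0.0133 J [-0.33  0.28  0.61  1.88 -0.18  1.04  0.5 ]
0 [-0.0002, 0.0, -0.017] [-0.02, 0.0, 0.0]
1 [-0.0002, 0.0, -0.017] [-0.02, 0.0, 0.0]
2 [-0.0002, 0.0, -0.017] [-0.02, 0.0, 0.0]
3 [-0.0002, 0.0, -0.017] [-0.02, 0.0, 0.0]
4 [-0.0002, 0.0, -0.017] [-0.02, 0.0, 0.0]
0 [-0.0003, 0.0, -0.0283] [-0.01, 0.0, 0.22]
1 [-0.0003, 0.0, -0.0283] [-0.01, 0.0, 0.22]
2 [-0.0003, 0.0, -0.0283] [-0.01, 0.0, 0.22]
3 [0.0288, 0.0059, -0.0] [-0.01, 0.0, 0.22]
4 [0.0289, 0.0057, -0.0] [-0.01, 0.0, 0.22]
5 [0.0289, 0.0056, -0.0] [-0.01, 0.0, 0.22]
6 [0.0289, 0.0055, -0.0] [-0.01, 0.0, 0.22]
7 [0.0289, 0.0054, -0.0] [-0.01, 0.0, 0.22]
8 [0.029, 0.0053, -0.0] [-0.01, 0.0, 0.22]
9 [0.029, 0.0052, -0.0] [-0.01, 0.0, 0.22]
10 [0.029, 0.0051, -0.0] [-0.01, 0.0, 0.22]
11 [0.029, 0.005, -0.0] [-0.01, 0.0, 0.22]
12 [0.029, 0.0048, -0.0] [-0.01, 0.0, 0.22]
13 [0.0291, 0.0047, -0.0] [-0.01, 0.0, 0.22]
14 [0.0291, 0.0046, -0.0] [-0.01, 0.0, 0.22]
15 [0.0291, 0.0045, -0.0] [-0.01, 0.0, 0.22]
```

Weight reads 4.9 N, as expected. Next I lift clear and then carry.

Call:
drive_tool([
  {"linear": [0,0,-0.012],"dr": [0,0,0],"jaw": 1},
  {"linear": [0,0,-0.018],"dr": [0,0,0],"jaw": 1},
  {"linear": [0,0,-0.02],"dr": [0,0,0],"jaw": 1},
  {"linear": [0,0,-0.018],"dr": [0,0,0],"jaw": 1},
  {"linear": [0,0,-0.012],"dr": [0,0,0],"jaw": 1},
  {"linear": [0,0,-0.003],"dr": [0,0,0],"jaw": 1},
  {"linear": [0,0,0],"dr": [0,0,0],"jaw": 1},
])

```text
clock: 8.28
tcp_pos: [0.5223, -0.1514, 0.3318]
orientation: [-2.046, -2.38, 0.005]
contact_force: [-0.3, 0.2, -5.2]
grip_width: 0.0133
```

Call:
drive_tool([
  {"linear": [0.012,0.002,0],"dr": [0,0,0.3],"jaw": 1},
  {"linear": [0.022,0.004,0],"dr": [0,0,0.3],"jaw": 1},
  {"linear": [0.028,0.005,0],"dr": [0,0,0.3],"jaw": 1},
  {"linear": [0.028,0.005,0],"dr": [0,0,0.3],"jaw": 1},
  {"linear": [0.028,0.005,0],"dr": [0,0,0.3],"jaw": 1},
  {"linear": [0.022,0.004,0],"dr": [0,0,0.3],"jaw": 1},
  {"linear": [0.012,0.002,0],"dr": [0,0,0],"jaw": 1},
  {"linear": [0,0,0],"dr": [0,0,0],"jaw": 1},
])

```text
clock: 9.28
tcp_pos: [0.5256, 0.0136, 0.3265]
orientation: [-2.078, -2.342, 0.015]
contact_force: [0.0, -1.2, -4.7]
grip_width: 0.0135
```

```bash
python3 -c "
from h import *
st();snap('wrist','w5.png');plan([(.547,.23,.33)],5.1,.03)"
```

```text
t 9.28 tcp [0.5256 0.0136 0.3265] yaw 6.85 z [-1.430e-02 -3.000e-04 -9.999e-01] F [ 0.01 -1.18 -4.65] M [-0.14 -0.02 -0.  ] w 0.0135 J [-0.6   0.16  0.53  1.81 -0.09  1.21  0.07]
0 [0.0266, 0.0059, -0.0005] [-0.1, -0.01, 0.21]
1 [0.0267, 0.0058, -0.0005] [-0.1, -0.01, 0.21]
2 [0.0267, 0.0057, -0.0005] [-0.1, -0.01, 0.21]
3 [0.0267, 0.0056, -0.0005] [-0.1, -0.01, 0.21]
4 [0.0267, 0.0055, -0.0005] [-0.1, -0.01, 0.21]
5 [0.0267, 0.0054, -0.0005] [-0.1, -0.01, 0.21]
6 [0.0268, 0.0053, -0.0004] [-0.1, -0.01, 0.21]
7 [0.0268, 0.0052, -0.0004] [-0.1, -0.01, 0.21]
```

View pics/w5.png

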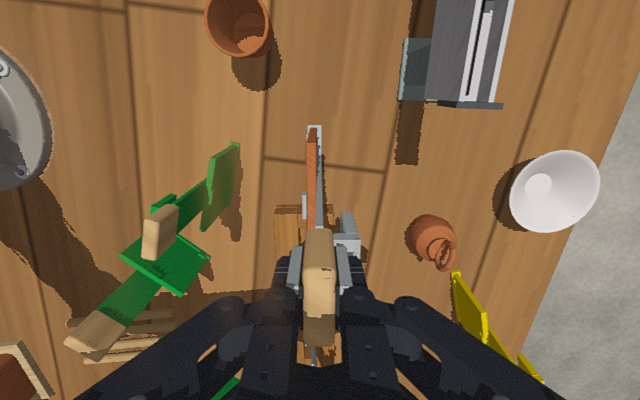

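Call:
drive_tool([
  {"linear": [0.012,0.003,0],"dr": [-0.2,0,0.3],"jaw": 1},
  {"linear": [0.022,0.005,0],"dr": [-0.3,0,0.3],"jaw": 1},
  {"linear": [0.028,0.006,0],"dr": [-0.3,0,0.3],"jaw": 1},
  {"linear": [0.028,0.006,0],"dr": [0,0,0.3],"jaw": 1},
  {"linear": [0.028,0.006,0],"dr": [0,0,0.3],"jaw": 1},
  {"linear": [0.028,0.006,0],"dr": [0,0,0.2],"jaw": 1},
  {"linear": [0.022,0.003,0],"dr": [0,0,0],"jaw": 1},
  {"linear": [0.008,0,0],"dr": [0,0,0],"jaw": 1},
])

```text
clock: 10.32
tcp_pos: [0.5453, 0.1932, 0.3266]
orientation: [2.137, 2.302, 0.002]
contact_force: [-0.4, 0.1, -4.7]
grip_width: 0.0137
```

Call:
drive_tool([
  {"linear": [0,0,0],"dr": [0,0,0],"jaw": 1},
  {"linear": [0,0,0],"dr": [0,0,0],"jaw": 1},
])

```text
clock: 10.58
tcp_pos: [0.5453, 0.1918, 0.3264]
orientation: [2.138, 2.3, 0.001]
contact_force: [-1.5, -0.2, -3.8]
grip_width: 0.0136
```

```bash
cat >> h.py <<'E'
F0=np.array([.607,.268]);TH=np.radians(5.1)
EX=np.array([np.cos(TH),np.sin(TH)]);EY=np.array([-np.sin(TH),np.cos(TH)])
def W(rx,ry,z): p=F0+rx*EX+ry*EY; return (p[0],p[1],z)
def rc():
    o=monitor.get_obs();d=o['tcp_pos'][:2]-F0; print('rail rx %.4f ry %.4f z %.4f'%(d@EX,d@EY,o['tcp_pos'][2]))
E
python3 -c "
from h import *
import pickle
st();rc();pickle.dump(viewer.calibration('wrist'),open('w6.pkl','wb'));snap('wrist','w6.png');plan([W(-.05,-.034,.31)],5.1,.02)"
```

```text
t 10.57 tcp [0.5453 0.1918 0.3264] yaw 4.16 z [ 1.1e-03 -5.0e-04 -1.0e+00] F [-1.55 -0.2  -3.82] M [-0.05  0.01 -0.01] w 0.0136 J [-0.8   0.25  0.43  1.7  -0.11  1.22 -0.27]
rail rx -0.0683 ry -0.0704 z 0.3264
0 [0.0123, 0.0059, 0.0055] [0.02, 0.01, -0.32]
1 [0.0123, 0.0059, 0.0055] [0.02, 0.01, -0.32]
2 [0.0122, 0.006, 0.0055] [0.02, 0.01, -0.32]
```

View pics/w6.png

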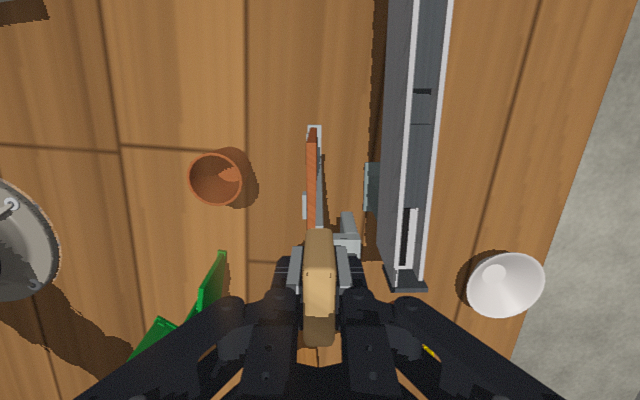

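```bash
python3 - <<'E'
import cv2
s=cv2.imread('pics/w6.png')
cv2.imwrite('pics/w6c.png',cv2.resize(s[60:210,370:460],None,fx=4,fy=4,interpolation=cv2.INTER_CUBIC))
cv2.imwrite('pics/w6d.png',cv2.resize(s[110:290,285:375],None,fx=4,fy=4,interpolation=cv2.INTER_CUBIC))
E
```

```text
(no output)
```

View pics/w6c.png

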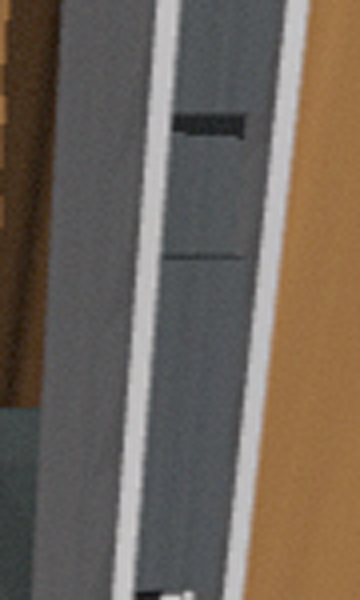

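View pics/w6d.png

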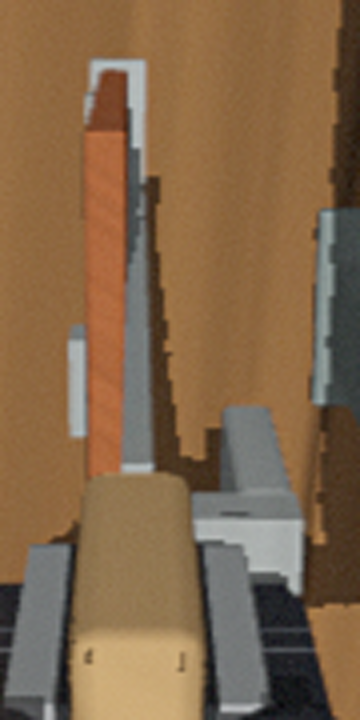

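```bash
python3 - <<'E'
from h import *
import pickle
w=pickle.load(open('w6.pkl','rb'))
C=lambda x,y:(370+x/4-.375,60+y/4-.375)
D=lambda x,y:(285+x/4-.375,110+y/4-.375)
rail=lambda p:(((p[:2]-F0)@EX).round(4),((p[:2]-F0)@EY).round(4))
for y,l,r in((10,156,181),(300,133,157),(590,112,135)):
    print('lip',rail(onz(w,*C(l,y),.215)),rail(onz(w,*C(r,y),.215)))
print('flange',rail(onz(w,*C(288,10),.205)),rail(onz(w,*C(224,590),.205)))
print('notch',rail(onz(w,*C(205,115),.201)),rail(onz(w,*C(203,258),.201)))
o=monitor.get_obs();M=Ro.from_rotvec(o['orientation']).as_matrix();g=o['tcp_pos']+[0,0,.0158]
def han(p): d=p-g; return (d@M[:,1]).round(4),(d@M[:,0]).round(4)
print('crown back(exp .022)',han(onz(w,*D(303,520),g[2]-.021)),han(onz(w,*D(303,590),g[2]-.021)))
print('nose bottom back corner (exp .022,.012)',han(onz(w,*D(268,408),g[2]-.063)),han(onz(w,*D(223,408),g[2]-.063)))
print('tile top front L(exp -.010,.05)',han(onz(w,*D(86,131),g[2]-.103)),'back', han(onz(w,*D(127,131),g[2]-.103)))
print('tile bottom', han(onz(w,*D(103,72),g[2]-.203)),han(onz(w,*D(127,72),g[2]-.203)))
print('plate foot', han(onz(w,*D(90,60),g[2]-.209)),han(onz(w,*D(146,60),g[2]-.209)))
E
```

```text
lip (np.float64(-0.0002), np.float64(0.033)) (np.float64(0.0045), np.float64(0.0329))
lip (np.float64(-0.0005), np.float64(-0.0211)) (np.float64(0.0043), np.float64(-0.0212))
lip (np.float64(-0.0005), np.float64(-0.0841)) (np.float64(0.0045), np.float64(-0.0841))
flange (np.float64(0.0284), np.float64(0.0333)) (np.float64(0.0277), np.float64(-0.0883))
notch (np.float64(0.0151), np.float64(0.0141)) (np.float64(0.0174), np.float64(-0.0145))
crown back(exp .022) (np.float64(0.0207), np.float64(0.0099)) (np.float64(0.0212), np.float64(-0.0007))
nose bottom back corner (exp .022,.012) (np.float64(0.0203), np.float64(0.0091)) (np.float64(0.0128), np.float64(0.0091))
tile top front L(exp -.010,.05) (np.float64(-0.0108), np.float64(0.0482)) back (np.float64(-0.0033), np.float64(0.0482))
tile bottom (np.float64(-0.0103), np.float64(0.0475)) (np.float64(-0.0041), np.float64(0.0475))
plate foot (np.float64(-0.0139), np.float64(0.05)) (np.float64(0.0009), np.float64(0.05))
```

Call:
drive_tool([
  {"linear": [0.008,0.004,0.006],"dr": [0,0,-0.3],"jaw": 1},
  {"linear": [0.012,0.007,0.01],"dr": [0,0,-0.4],"jaw": 1},
  {"linear": [0.01,0.006,0.01],"dr": [0,0,-0.3],"jaw": 1},
  {"linear": [0.005,0.003,0.006],"dr": [0,0,0],"jaw": 1},
  {"linear": [0,0,0],"dr": [0,0,0],"jaw": 1},
  {"linear": [0,0,0],"dr": [0,0,0],"jaw": 1},
])

```text
clock: 11.38
tcp_pos: [0.5637, 0.2298, 0.2912]
orientation: [2.119, 2.318, -0.002]
contact_force: [0.2, 1.2, -5.1]
grip_width: 0.0133
```

```bash
python3 -c "
from h import *
st();rc();plan([W(-.006,-.034,.285)],5.1,.01)"
```

```text
t 11.38 tcp [0.5637 0.2298 0.2912] yaw 5.15 z [-0.     -0.0015 -1.    ] F [ 0.15  1.21 -5.08] M [ 0.02  0.   -0.05] w 0.0133 J [-0.81  0.33  0.41  1.67 -0.14  1.17 -0.27]
rail rx -0.0465 ry -0.0342 z 0.2912
0 [0.0, 0.0081, 0.0012] [-0.0, 0.02, 0.01]
1 [0.0, 0.0081, 0.0012] [-0.0, 0.02, 0.01]
2 [0.0, 0.0081, 0.0012] [-0.0, 0.02, 0.01]
3 [0.0, 0.0081, 0.0012] [-0.0, 0.02, 0.01]
4 [0.0, 0.0081, 0.0012] [-0.0, 0.02, 0.01]
```

Call:
drive_tool([
  {"linear": [0,0.006,0],"dr": [0,0.1,0],"jaw": 1},
  {"linear": [0,0.01,0],"dr": [0,0,0],"jaw": 1},
  {"linear": [0,0.01,0],"dr": [0,0,0],"jaw": 1},
  {"linear": [0,0.006,0],"dr": [0,0,0],"jaw": 1},
  {"linear": [0,0.003,0],"dr": [0,0,0],"jaw": 1},
  {"linear": [0,0,0],"dr": [0,0,0],"jaw": 1},
  {"linear": [0,0,0],"dr": [0,0,0],"jaw": 1},
])

```text
clock: 12.25
tcp_pos: [0.6019, 0.2322, 0.2921]
orientation: [2.121, 2.317, 0.002]
contact_force: [-0.7, -0.6, -4.8]
grip_width: 0.0135
```

```bash
python3 -c "
from h import *
st();rc();plan([W(-.006,-.034,.285)],5.1,.01)"
```

```text
t 12.25 tcp [0.6019 0.2322 0.2921] yaw 5.06 z [ 1.3e-03  8.0e-04 -1.0e+00] F [-0.66 -0.63 -4.84] M [0.05 0.02 0.02] w 0.0135 J [-0.77  0.4   0.41  1.58 -0.17  1.2  -0.23]
rail rx -0.0083 ry -0.0353 z 0.2921
0 [0.0013, 0.0022, 0.0071] [0.08, -0.04, -0.04]
```

Call:
drive_tool([
  {"linear": [0,0.002,0],"dr": [0,0,0],"jaw": 1},
  {"linear": [0,0.0005,0.006],"dr": [0,0,0],"jaw": 1},
  {"linear": [0,0,0.008],"dr": [0,0,0],"jaw": 1},
  {"linear": [0,0,0.004],"dr": [0,0,0],"jaw": 1},
  {"linear": [0,0,0],"dr": [0,0,0],"jaw": 1},
  {"linear": [0,0,0],"dr": [0,0,0],"jaw": 1},
])

```text
clock: 13.0
tcp_pos: [0.6038, 0.2325, 0.2724]
orientation: [-2.12, -2.318, -0.001]
contact_force: [-0.3, 0.1, -4.8]
grip_width: 0.0131
```

```bash
python3 -c "
from h import *
import pickle
st();rc();pickle.dump(viewer.calibration('wrist'),open('w7.pkl','wb'));snap('wrist','w7.png')"
```

```text
t 13.0 tcp [0.6038 0.2325 0.2724] yaw 5.09 z [ 2.e-04  6.e-04 -1.e+00] F [-0.29  0.14 -4.81] M [ 0.04  0.01 -0.04] w 0.0131 J [-0.76  0.42  0.41  1.6  -0.18  1.16 -0.22]
rail rx -0.0064 ry -0.0350 z 0.2724
```

View pics/w7.png

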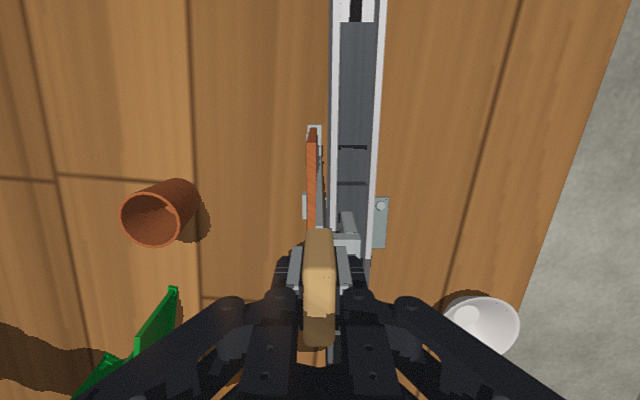

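```bash
python3 - <<'E'
import cv2
s=cv2.imread('pics/w7.png')
cv2.imwrite('pics/w7c.png',cv2.resize(s[110:260,290:400],None,fx=5,fy=5,interpolation=cv2.INTER_CUBIC)[:,:])
E
```

```text
(no output)
```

View pics/w7c.png

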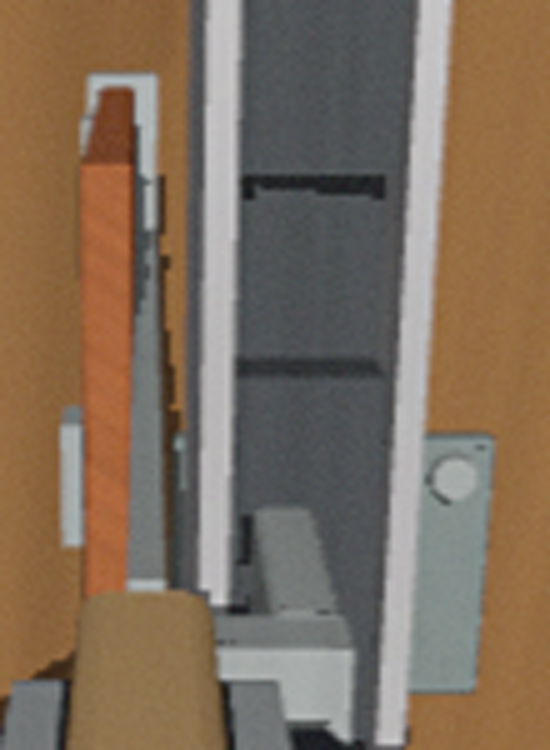

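w7 shows the lip (331–337, 215) running between the strap (right edge about 323) and the nose (341 to 353). The notch is ahead of the hook at (352, 148–183). I lower behind the lip.

Call:
drive_tool([
  {"linear": [0,0,0.005],"dr": [0,0,0],"jaw": 1},
  {"linear": [0,0,0.006],"dr": [0,0,0],"jaw": 1},
  {"linear": [0,0,0.004],"dr": [0,0,0],"jaw": 1},
  {"linear": [0,0,0.002],"dr": [0,0,0],"jaw": 1},
  {"linear": [0,0,0],"dr": [0,0,0],"jaw": 1},
])

```text
clock: 13.68
tcp_pos: [0.6038, 0.2326, 0.2542]
orientation: [-2.12, -2.318, -0.001]
contact_force: [0.0, 0.9, -5.1]
grip_width: 0.0139
```

```bash
python3 -c "
from h import *
st();rc()"
```

```text
t 13.68 tcp [0.6038 0.2326 0.2542] yaw 5.09 z [ 3.e-04  7.e-04 -1.e+00] F [ 0.02  0.9  -5.15] M [ 0.   -0.03  0.02] w 0.0139 J [-0.76  0.43  0.4   1.62 -0.18  1.13 -0.22]
rail rx -0.0064 ry -0.0350 z 0.2542
```

Call:
drive_tool([
  {"linear": [0,0,0.002],"dr": [0,0,0],"jaw": 1},
  {"linear": [0,0,0.001],"dr": [0,0,0],"jaw": 1},
  {"linear": [0,0,0.001],"dr": [0,0,0],"jaw": 1},
])

```text
clock: 14.05
tcp_pos: [0.604, 0.2327, 0.2504]
orientation: [-2.12, -2.318, -0.002]
contact_force: [0.5, -0.6, -5.4]
grip_width: 0.0136
```

Call:
drive_tool([
  {"linear": [0,0,0.001],"dr": [0,0,0],"jaw": 1},
  {"linear": [0,0,0.001],"dr": [0,0,0],"jaw": 1},
])

```text
clock: 14.3
tcp_pos: [0.6041, 0.2327, 0.2483]
orientation: [2.12, 2.318, 0.003]
contact_force: [0.2, -0.1, -4.8]
grip_width: 0.0136
```

Call:
drive_tool([
  {"linear": [0,0,0.001],"dr": [0,0,0],"jaw": 1},
])

```text
clock: 14.42
tcp_pos: [0.6041, 0.2328, 0.2482]
orientation: [-2.12, -2.318, -0.003]
contact_force: [-5.1, -1.4, 6.2]
grip_width: 0.0134
```

Call:
drive_tool([
  {"linear": [0,0,0],"dr": [0,0,0],"jaw": 1},
])

```text
clock: 14.55
tcp_pos: [0.6042, 0.2328, 0.2483]
orientation: [2.121, 2.318, 0.004]
contact_force: [-0.2, -0.4, -5.3]
grip_width: 0.0133
```

```bash
python3 -c "
from h import *
st();rc()"
```

```text
t 14.55 tcp [0.6042 0.2328 0.2483] yaw 5.09 z [ 0.0017  0.0018 -1.    ] F [-0.21 -0.38 -5.32] M [ 0.    0.02 -0.01] w 0.0133 J [-0.76  0.44  0.4   1.63 -0.19  1.11 -0.21]
rail rx -0.0059 ry -0.0348 z 0.2483
```

Call:
drive_tool([
  {"linear": [0.002,0,0.0005],"dr": [0,0,0],"jaw": 1},
  {"linear": [0.003,0,0.0005],"dr": [0,0,0],"jaw": 1},
  {"linear": [0.003,0,0.0005],"dr": [0,0,0],"jaw": 1},
  {"linear": [0.003,0,0.0005],"dr": [0,0,0],"jaw": 1},
])

```text
clock: 15.05
tcp_pos: [0.6055, 0.2405, 0.2481]
orientation: [2.121, 2.31, 0.004]
contact_force: [-1.1, -3.8, 4.4]
grip_width: 0.0136
```

Call:
drive_tool([
  {"linear": [0.003,0,0.0005],"dr": [0,0,0],"jaw": 1},
  {"linear": [0.003,0,0.0005],"dr": [0,0,0],"jaw": 1},
  {"linear": [0.003,0,0.0005],"dr": [0,0,0],"jaw": 1},
])

```text
clock: 15.42
tcp_pos: [0.6062, 0.2483, 0.248]
orientation: [2.121, 2.306, 0.006]
contact_force: [-0.4, -5.9, 4.2]
grip_width: 0.0135
```

```bash
python3 -c "
from h import *
st();rc()"
```

```text
t 15.43 tcp [0.6062 0.2483 0.248 ] yaw 4.78 z [ 0.0088 -0.0026 -1.    ] F [-0.37 -5.94  4.17] M [-1.35  0.03 -0.15] w 0.0135 J [-0.78  0.45  0.4   1.62 -0.18  1.11 -0.24]
rail rx -0.0025 ry -0.0195 z 0.2480
```

Call:
drive_tool([
  {"linear": [0.003,-0.0004,0.0003],"dr": [0.2,0,-0.1],"jaw": 1},
  {"linear": [0.003,-0.0004,0.0003],"dr": [0.2,0,-0.1],"jaw": 1},
  {"linear": [0.003,-0.0004,0.0003],"dr": [0.1,0,-0.1],"jaw": 1},
])

```text
clock: 15.8
tcp_pos: [0.6057, 0.2569, 0.2481]
orientation: [2.118, 2.314, -0.001]
contact_force: [1.3, -5.5, 3.9]
grip_width: 0.0136
```

```bash
python3 -c "
from h import *
st();rc()"
```

```text
t 15.8 tcp [0.6057 0.2569 0.2481] yaw 5.05 z [ 0.003  -0.0038 -1.    ] F [ 1.32 -5.54  3.86] M [-1.46 -0.27 -0.13] w 0.0136 J [-0.78  0.45  0.4   1.6  -0.19  1.12 -0.25]
rail rx -0.0023 ry -0.0109 z 0.2481
```

Call:
drive_tool([
  {"linear": [0.003,-0.0004,0.0003],"dr": [0.1,0,0],"jaw": 1},
  {"linear": [0.002,-0.0002,0.0003],"dr": [0,0,0],"jaw": 1},
])

```text
clock: 16.05
tcp_pos: [0.6054, 0.2615, 0.248]
orientation: [2.119, 2.313, -0.003]
contact_force: [-0.3, -5.7, 4.9]
grip_width: 0.0133
```

```bash
python3 -c "
from h import *
import pickle
st();rc();pickle.dump(viewer.calibration('wrist'),open('w8.pkl','wb'));s=snap('wrist','w8.png')
cv2.imwrite('pics/w8c.png',cv2.resize(s[110:260,290:400,::-1],None,fx=5,fy=5,interpolation=cv2.INTER_CUBIC))"
```

```text
t 16.05 tcp [0.6054 0.2615 0.248 ] yaw 5.03 z [ 0.0025 -0.0047 -1.    ] F [-0.32 -5.73  4.9 ] M [-1.52 -0.23 -0.07] w 0.0133 J [-0.79  0.46  0.4   1.6  -0.19  1.12 -0.26]
rail rx -0.0022 ry -0.0063 z 0.2480
```

View pics/w8c.png

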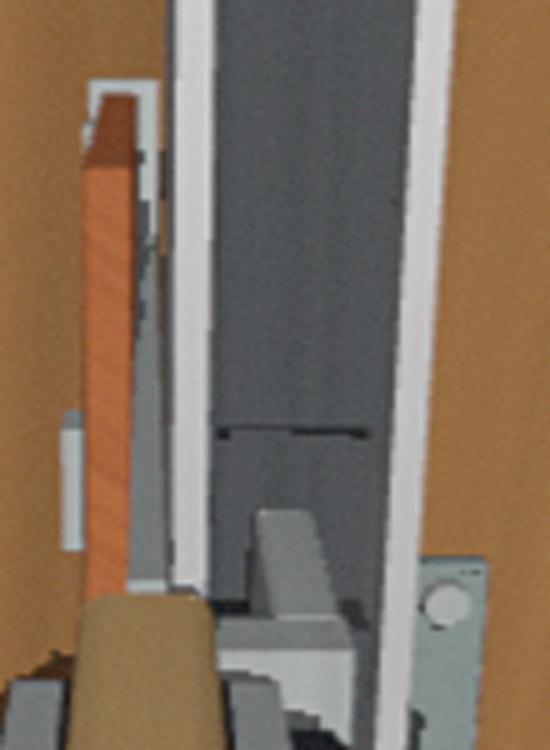

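Call:
drive_tool([
  {"linear": [0.002,-0.0006,0.0003],"dr": [0,0,0],"jaw": 1},
  {"linear": [0.002,-0.0005,0.0003],"dr": [0,0,0],"jaw": 1},
])

```text
clock: 16.35
tcp_pos: [0.6048, 0.2653, 0.2478]
orientation: [2.118, 2.312, -0.001]
contact_force: [1.1, -4.4, 3.1]
grip_width: 0.0135
```

Call:
drive_tool([
  {"linear": [0.0015,-0.0003,0.0004],"dr": [0,0,0],"jaw": 1},
  {"linear": [0.0015,0,0.0004],"dr": [0,0,0],"jaw": 1},
])

```text
clock: 16.6
tcp_pos: [0.6027, 0.2702, 0.2456]
orientation: [2.118, 2.315, -0.003]
contact_force: [0.6, 0.1, -5.3]
grip_width: 0.0135
```

```bash
python3 -c "
from h import *
st();rc()"
```

```text
t 16.6 tcp [0.6027 0.2702 0.2456] yaw 5.09 z [ 0.0014 -0.0034 -1.    ] F [ 0.59  0.1  -5.3 ] M [-0.08  0.02  0.03] w 0.0135 J [-0.8   0.46  0.39  1.6  -0.19  1.12 -0.27]
rail rx -0.0041 ry 0.0026 z 0.2456
```

It has dropped into the notch and hangs free at z .2456. I lower gently to the floor, expected at TCP z of about .238.

Call:
drive_tool([
  {"linear": [0,0,0.0015],"dr": [0,0,0],"jaw": 1},
  {"linear": [0,0,0.0015],"dr": [0,0,0],"jaw": 1},
])

```text
clock: 16.85
tcp_pos: [0.6007, 0.2718, 0.2402]
orientation: [2.117, 2.32, -0.007]
contact_force: [-0.8, -2.6, -3.4]
grip_width: 0.0137
```

Call:
drive_tool([
  {"linear": [0,0,0.0015],"dr": [0,0,0],"jaw": 1},
  {"linear": [0,0,0.001],"dr": [0,0,0],"jaw": 1},
])

```text
clock: 17.1
tcp_pos: [0.6005, 0.2717, 0.2383]
orientation: [-2.118, -2.32, 0.008]
contact_force: [-4.1, -2.6, 9.2]
grip_width: 0.0134
```

```bash
python3 -c "
from h import *
st();rc()"
```

```text
t 17.1 tcp [0.6005 0.2717 0.2383] yaw 5.22 z [-0.0033 -0.0036 -1.    ] F [-4.08 -2.64  9.16] M [-0.82  0.88 -0.06] w 0.0134 J [-0.8   0.47  0.39  1.61 -0.19  1.11 -0.27]
rail rx -0.0062 ry 0.0043 z 0.2383
```

Call:
drive_tool([
  {"linear": [0,0,0],"dr": [0,0.1,0],"jaw": 1},
  {"linear": [-0.001,0.0015,0],"dr": [-0.1,0.1,0],"jaw": 1},
  {"linear": [-0.0007,0.001,0],"dr": [0,0,0],"jaw": 1},
  {"linear": [0,0.0005,0],"dr": [0,0,0],"jaw": 1},
])

```text
clock: 17.6
tcp_pos: [0.6028, 0.2716, 0.2384]
orientation: [-2.114, -2.318, 0.001]
contact_force: [-1.8, -0.7, -0.3]
grip_width: 0.0136
```

```bash
python3 -c "
from h import *
st();rc()"
```

```text
t 17.6 tcp [0.6028 0.2716 0.2384] yaw 5.27 z [-0.0034  0.0023 -1.    ] F [-1.79 -0.67 -0.34] M [-0.39  0.52 -0.01] w 0.0136 J [-0.79  0.47  0.39  1.6  -0.2   1.11 -0.26]
rail rx -0.0039 ry 0.0040 z 0.2384
```

Call:
drive_tool([
  {"linear": [-0.0008,0.001,-0.0002],"dr": [-0.2,-0.1,-0.1],"jaw": 1},
  {"linear": [-0.0005,0.0008,0],"dr": [0,0,0],"jaw": 1},
  {"linear": [0,0,0.0005],"dr": [0,0,0],"jaw": 1},
])

```text
clock: 17.98
tcp_pos: [0.6048, 0.2712, 0.2383]
orientation: [-2.114, -2.324, -0.003]
contact_force: [-3.4, -0.8, 3.9]
grip_width: 0.0135
```

```bash
python3 -c "
from h import *
st();rc();s=snap('wrist','w9.png')
cv2.imwrite('pics/w9c.png',cv2.resize(s[110:260,290:400,::-1],None,fx=5,fy=5,interpolation=cv2.INTER_CUBIC))"
```

```text
t 17.98 tcp [0.6048 0.2712 0.2383] yaw 5.42 z [ 7.0e-04  1.7e-03 -1.0e+00] F [-3.43 -0.82  3.89] M [-0.31  0.7  -0.03] w 0.0135 J [-0.79  0.47  0.39  1.6  -0.19  1.11 -0.26]
rail rx -0.0019 ry 0.0034 z 0.2383
```

View pics/w9c.png

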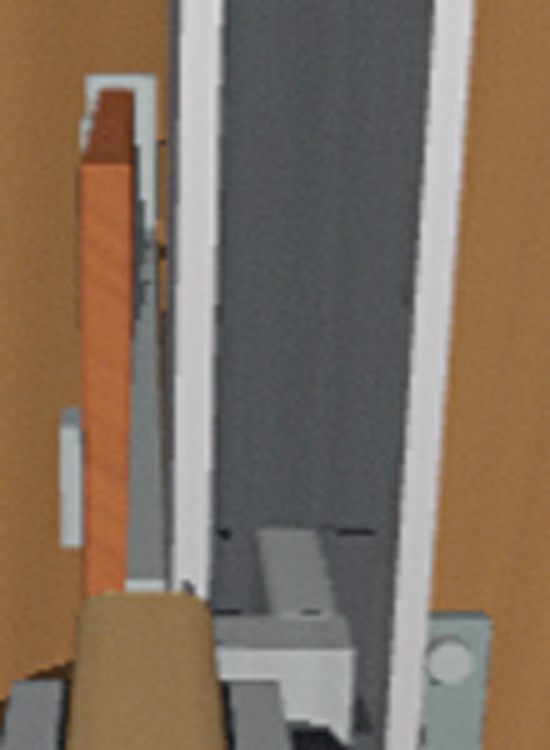

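w9 shows the nose at (345,216–235) inside the notch, up to the far shoulder at v ≈ 216. The hook is on the floor and the strap is at the skirt. Releasing slowly.

Call:
drive_tool([
  {"linear": [0,0,0],"dr": [0,0,0],"jaw": 1},
  {"linear": [0,0,0],"dr": [0,0,0],"jaw": 0.8},
  {"linear": [0,0,0],"dr": [0,0,0],"jaw": 0.75},
  {"linear": [0,0,0],"dr": [0,0,0],"jaw": 0.7},
  {"linear": [0,0,0],"dr": [0,0,0],"jaw": 0.6},
  {"linear": [0,0,0],"dr": [0,0,0],"jaw": 0.5},
  {"linear": [0,0,0],"dr": [0,0,0],"jaw": 0.5},
], force=20)

```text
clock: 18.9
tcp_pos: [0.6066, 0.2713, 0.2391]
orientation: [2.113, 2.322, 0.009]
contact_force: [-0.6, 0.4, 0.3]
grip_width: 0.0428
```

```bash
python3 -c "
from h import *
st();rc();s=snap('wrist','w10.png')
"
```

```text
t 18.9 tcp [0.6066 0.2713 0.2391] yaw 5.39 z [ 0.005   0.0028 -1.    ] F [-0.61  0.4   0.29] M [-0.04  0.   -0.  ] w 0.0428 J [-0.79  0.47  0.39  1.6  -0.19  1.11 -0.26]
rail rx -0.0001 ry 0.0034 z 0.2391
```

View pics/w10.png

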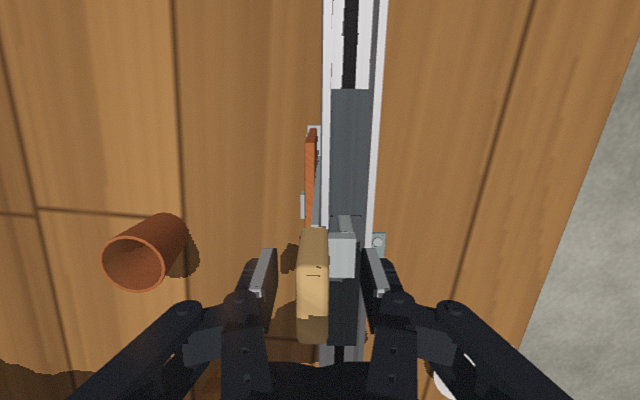

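Call:
drive_tool([
  {"linear": [0,-0.001,-0.006],"dr": [0,0,0],"jaw": 0.45},
  {"linear": [0,0,-0.01],"dr": [0,0,0],"jaw": 0.4},
  {"linear": [0,0,-0.015],"dr": [0,0,0],"jaw": 0.4},
  {"linear": [0,0,-0.02],"dr": [0,0,0],"jaw": 0.4},
  {"linear": [0,0,-0.02],"dr": [0,0,0],"jaw": 0.4},
  {"linear": [0,0,-0.02],"dr": [0,0,0],"jaw": 0.4},
  {"linear": [0,0,-0.005],"dr": [0,0,0],"jaw": 0.4},
  {"linear": [0,0,0],"dr": [0,0,0],"jaw": 0.4},
])

```text
clock: 19.95
tcp_pos: [0.6059, 0.271, 0.3444]
orientation: [2.113, 2.321, 0.016]
contact_force: [0.0, -0.7, -0.4]
grip_width: 0.0514
```

```bash
python3 -c "
from h import *
import pickle
st();rc();pickle.dump(viewer.calibration('wrist'),open('w11.pkl','wb'));s=snap('wrist','w11.png');t=snap('side','s11.png')
cv2.imwrite('pics/s11c.png',cv2.resize(t[20:200,240:370,::-1],None,fx=3.3,fy=3.3,interpolation=cv2.INTER_CUBIC))
"
```

```text
t 19.95 tcp [0.6059 0.271  0.3444] yaw 5.38 z [ 0.0094  0.0054 -0.9999] F [ 0.03 -0.74 -0.42] M [ 0.05  0.06 -0.05] w 0.0514 J [-0.81  0.39  0.42  1.47 -0.16  1.3  -0.28]
rail rx -0.0008 ry 0.0031 z 0.3444
```

View pics/w11.png

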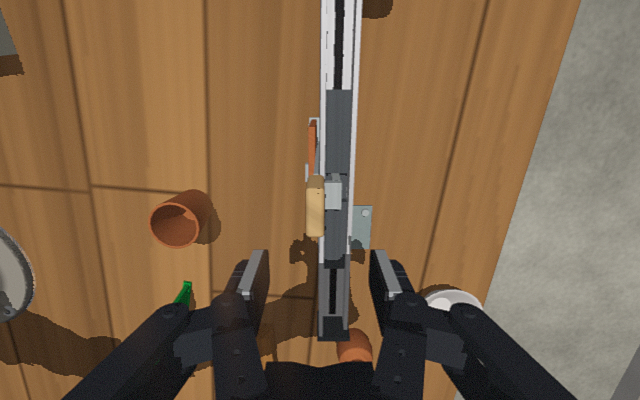

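View pics/s11c.png

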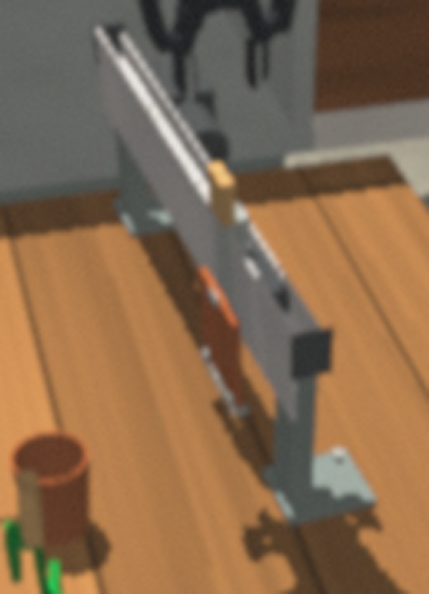

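```bash
python3 - <<'E'
from h import *
import pickle
s=cv2.imread('pics/w11.png')
cv2.imwrite('pics/w11c.png',cv2.resize(s[105:255,290:380],None,fx=5,fy=5,interpolation=cv2.INTER_CUBIC))
E
```

```text
(no output)
```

View pics/w11c.png

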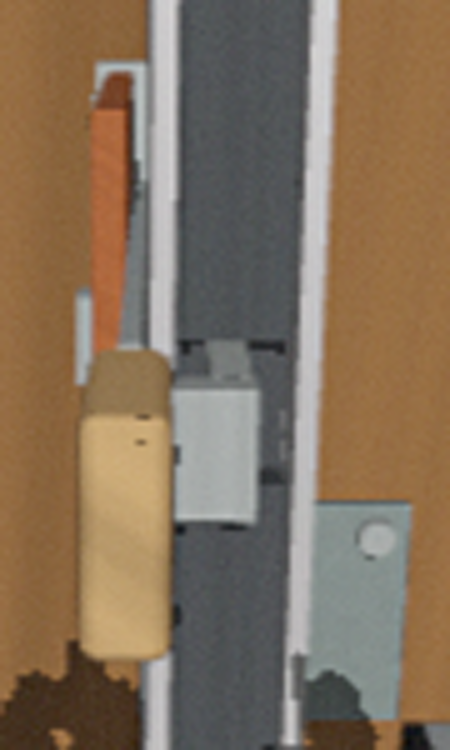

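```bash
python3 - <<'E'
from h import *
import pickle
w=pickle.load(open('w11.pkl','rb'))
C=lambda x,y:(290+x/5-.4,105+y/5-.4)
rail=lambda p:(((p[:2]-F0)@EX).round(4),((p[:2]-F0)@EY).round(4))
for p in((81,415),(171,415),(170,655),(80,655)): print('grip top',rail(onz(w,*C(*p),.275)))
print('crown back, z.233 exp .020',rail(onz(w,*C(258,385),.233)),rail(onz(w,*C(257,522),.233)))
print('tile top exp -.012..-.004 ',rail(onz(w,*C(92,108),.151)),rail(onz(w,*C(131,108),.151)))
print('tile bot',rail(onz(w,*C(106,72),.051)),rail(onz(w,*C(131,72),.051)))
print('lip front',rail(onz(w,*C(150,100),.215)),'notch',rail(onz(w,*C(270,342),.201)),rail(onz(w,*C(272,483),.201)))
s=viewer.calibration('side');t=viewer.calibration('top')
S=lambda x,y:(240+x/3.3-.35,20+y/3.3-.35)
a=C(126,415);print('grip top tri',tri(w,a,s,S(221,166)))
E
```

```text
grip top (np.float64(-0.0109), np.float64(0.022))
grip top (np.float64(0.002), np.float64(0.022))
grip top (np.float64(0.0023), np.float64(-0.016))
grip top (np.float64(-0.0114), np.float64(-0.016))
crown back, z.233 exp .020 (np.float64(0.018), np.float64(0.0145)) (np.float64(0.0185), np.float64(-0.0105))
tile top exp -.012..-.004  (np.float64(-0.0121), np.float64(0.0521)) (np.float64(-0.0038), np.float64(0.0521))
tile bot (np.float64(-0.0107), np.float64(0.0513)) (np.float64(-0.0038), np.float64(0.0513))
lip front (np.float64(-0.0006), np.float64(0.0602)) notch (np.float64(0.0227), np.float64(0.0138)) (np.float64(0.024), np.float64(-0.0146))
grip top tri (array([0.60385974, 0.28698916, 0.26905173]), np.float64(0.006344765127587524))
```

```bash
python3 - <<'E'
from h import *
t=snap('top','t12.png'); a=cv2.imread('pics/t12.png'); b=cv2.imread('pics/top0.png')
d=(np.abs(a.astype(int)-b).sum(2)>90).astype('uint8'); n,l,s,c=cv2.connectedComponentsWithStats(cv2.morphologyEx(d,cv2.MORPH_OPEN,np.ones((3,3))))
print([(x[:5].tolist()) for x in s[1:] if x[4]>20])
E
```

```text
[[111, 89, 62, 94, 2369], [67, 98, 59, 80, 1910], [253, 156, 107, 127, 3812], [252, 161, 7, 11, 63], [234, 162, 14, 4, 44], [218, 164, 3, 8, 24], [226, 164, 7, 3, 21], [175, 167, 15, 9, 96], [131, 173, 14, 4, 43], [86, 175, 46, 33, 720], [108, 177, 7, 5, 31], [191, 182, 7, 3, 21], [221, 185, 17, 6, 80], [142, 194, 11, 17, 148], [333, 194, 13, 14, 119], [341, 198, 23, 15, 149], [93, 212, 21, 17, 262], [148, 221, 13, 20, 164], [99, 233, 14, 6, 60], [98, 242, 22, 3, 66], [147, 244, 19, 27, 337], [293, 251, 14, 11, 110], [167, 262, 214, 93, 6974], [108, 274, 42, 13, 331], [0, 289, 62, 37, 1177], [97, 288, 43, 112, 2959], [139, 291, 14, 7, 77], [160, 296, 16, 6, 73], [161, 305, 16, 9, 134], [143, 319, 42, 81, 1926], [0, 329, 68, 71, 3173], [305, 348, 8, 8, 50], [353, 363, 10, 15, 102], [190, 368, 73, 26, 1139], [270, 378, 20, 12, 145], [138, 386, 13, 14, 142], [340, 388, 11, 12, 91], [295, 398, 17, 2, 34]]
```

View pics/t12.png

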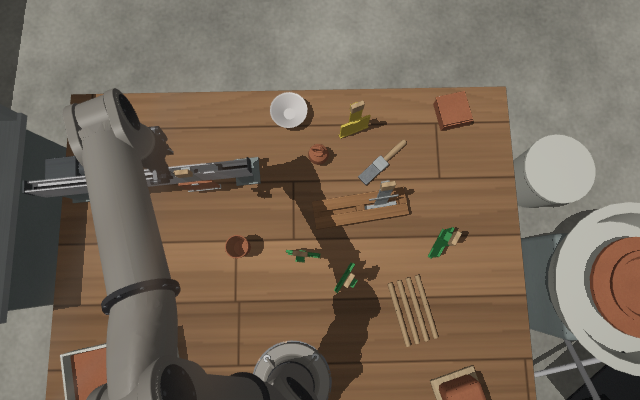

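The top view shows everything else in place: spare in the rack at (388,187), green and yellow hangers, ringpot, beaker and brush. The differences from the first picture look like the arm, its shadow and the moved hanger. Handing in.

```bash
python3 -c "
from h import *
print(job.hand_in())"
```

```text
the job is handed in; nothing more can be done
None
```

The tile hanger now hangs on the shuttle rail with its hook in the carriage's saddle notch. I handed the job in at about 20 s; no verdict was reported.

**What I did:** I gripped the hanger and lifted it straight out of the rack, then carried it over the lip. I lowered it behind the lip onto the carriage about 35 mm short of the notch and slid it along until the hook dropped in. Then I lowered it to the notch floor, opened the fingers and backed the gripper straight up clear.

**What the checks showed:**
- **Seating:** the gripper first felt the carriage at TCP z 0.2482 and the notch floor at 0.2383. That is a 9.9 mm drop, against the 10 mm notch depth.
- **Forces:** the readings I took while it touched the rail and carriage were about 15 N at most, including the hanger's own weight. That is under the 25 N chip limit.
- **After release:** the pictures show the nose between the notch shoulders, about 2 mm off centre towards the far one, and the tile at its expected place in front of the skirt.
- **Other objects:** in the last top view the spare, look-alikes, ringpot, beaker and brush look unmoved.

**Disagreements:** the grip's top measured about 2 mm further forward than a perfectly upright hanger would give, so it may lean about 1°. A two-view check of the grip top read 0.269 m high against 0.275 m expected, but its rays missed each other by 6 mm, so I don't put much weight on it.

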